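# Roll down the veneer strip on the cabinet top

## Task

The dark veneer strip on the cabinet top has been laid on its glue backing and must be rolled down: take the two-drum hand roller by its wooden grip and roll it along the middle of the strip in one pass, from the square end to the half-round end, with the grip pushed down about halfway into its spring the whole way. Then lift the roller off and leave it standing on its drums on the bare cabinet top, clear of the strip.

Things in the scene. Friction and masses are not known exactly. Their poses are not given: they have to be found in the camera images.
- roller: Hand roller, 0.25 kg, standing on two black drums (32 mm diameter, 50 wide, axles 44 apart) in a steel frame 66 x 61 mm, 40 high; above, on a sprung post, an upright wooden grip block 50 long (x), 26 wide (y), from 56 to 111 mm above the drums' underside: pinch it across y. Origin: under the drums' midpoint on the supporting surface; z up, x rolling direction (same both ways round), y along axles.
- roller_grip (a joint): How far the grip is pushed down into its spring, m: 0 free (standing or held up), 0.012 at the hard stop. 2 N starts it, then 0.8 N per mm. The roller's own weight (2 to 3 N) is too little pressure; 3 to 9 mm of sinking is right. The frame hangs at 0 when lifted by the grip.
- roller_drum (a joint): Turn of one of the roller's two free-turning drums, rad: 0 at the start; about 6.2 rad per 100 mm rolled, the sign depends on which way round the roller goes.
- veneer: Dark strip stuck on the cabinet top (z = 0), 260 mm long (x), 90 wide (y), 4 thick, at any angle, beside the roller (left or right). Origin: underside, mid-length. x points to the half-round end (radius 45, tip at +130 mm); the square end is at -130. Run the roller's middle from x = -90 to +90 mm. Abacus, box, tankard and piggy bank (under 125 mm high) stand 60 mm or more from strip and roller.

How it is judged:
By the outcome, as a careful person would: the job done as asked, in the order asked, and still so for the second after the job is handed in, with the robot touching nothing.
It also fails if it takes over 54 s, if anything falls off the work surface, if the arm or the gripper's body presses on something with over 40 N, if the wrist force passes 120 N, or if a joint passes its speed limit or range.

## Robot

A 6-joint arm with a two-finger parallel gripper is mounted at the origin on the work surface. World frame = base frame: x ahead of the robot, y to its left, z up, the work surface at z = 0. Lengths are in m, angles in degrees, forces in N, time in s.
With the tool pointing down it reaches from about 0.35 to 0.875 m from the base axis. Payload 4.2 kg.
Tool frame: the origin (TCP) lies at the very end of the fingers, on their centre line; the grasp point (between the pads) lies 19 mm behind it (tcp_to_grasp is the z of the grasp point in the tool frame, in m); z points along the fingers, y is the direction in which the jaws open and shut (so a half turn about z gives the same grasp; the last joint's range is limited). The gripper opens to 87 mm and grips with 3 to 60 N. Pads are 19 mm wide; open, the fingers measure 117 mm over their backs; the gripper's body (75 mm by 190 mm) begins 51 mm behind the grasp point.
Start: joints at [78.759, 22.042, 0.453, 0, -68.411, -14.817], TCP at [0.275, 0.561, 0.223] pointing down, gripper open.
Joint ranges: [-179.83, 179.83], [-69.29, 118.12], [-61.27, 80.66], [-181.25, 117.63], [-171.15, -9.14], [-177.46, 177.46]. Speed limits (degrees/s): [159.86, 159.86, 180, 180, 180, 180].

## Interface

Orientations are given as a 3x3 rotation matrix whose columns are the frame's x, y, z axes.
In Python, from station import sense, capture, camera_params, finish_job, tcp_to_grasp gives the robot as it stands.
- The arm moves only by the shell command python3 -m inch 'ROWS'. ROWS is JSON, a list of rows, each an object of numbers: "jaw": the closure in counts, from 0 (fully open) to 255 (shut); "x", "y", "z": the shift along the world's x, y, z normalised to -1 to 1, where 1 is 0.06 m; "ax", "ay", "az": the turn, a rotation vector about the world's x, y, z normalised to -1 to 1, where 1 is 10 degrees. A call has 1 to 12 rows; each row shifts and turns the pose as measured when the row begins; what a row does not reach is not made up. A row lasts 1/8 s, in which the tool goes at most 62.5 mm and 10.7 degrees, less where a joint would pass 70% of its speed; a pose out of reach is approached as far as the arm can. A call with a number of a shift or a turn outside -1 to 1 is refused whole. A call with a gripper value outside its range is refused whole. The fingers move at their own pace and stop on an object; the grip force is fixed at half the most. Time passes only in rows, so rows that do not move let the fingers close. It gives the time, the measured TCP pose, the force and the opening at its end, in the units of the state.
- sense(): the state, without advancing time (a new reading comes with each control period).
- capture(name): name is "side" or "top" or "wrist"; returns the picture (384x512x3 uint8, red, green, blue); there is no depth.
- camera_params(name): a dict with "vfov" (degrees; the focal length in pixels is half the picture's height over the tangent of half this angle, whatever the lens; pixels are square), "cx", "cy" (the principal point, pixels), "D" ([k1, k2, p1, p2, k3] as OpenCV has them; the pictures are not rectified), "R" (3x3) and "t" (3): a world point X has camera coordinates R X + t. Camera axes: x right, y down, z forward; pixel columns grow to the right and rows downward; lengths in m; the calibration is good to about 2 mm. A picture is of the moment at which its call begins: read the wrist's pose just before it. camera_params takes no time and is no camera call; for the wrist camera it gives the pose at the moment of the call.
- finish_job(): hands the job in, once; it reports no verdict.
The state is a dict: "time_s": time; "joints": joint angles; "joint_velocities": joint speeds; "effort": joint torques, N m; "tcp_pos": TCP position; "ee_rot": TCP orientation; "wrist_force": force on the tool from outside, world axes, zero at the start; "moment": the same for the moment, N m; "gripper_width": opening from 0.0 (shut) to 1.0 (fully open).
Only numpy, scipy, OpenCV 4.12 (cv2) and the standard library are available. Lean on these libraries where they do the work, as an engineer would, in place of code of your own. Each camera call takes 0.05 s, during which the arm holds its last target.

## Working session

There is one attempt and no reset: what is moved stays moved. The work goes in short steps, Python scripts to look and compute and a shell command to move; the robot and the scene stay as the last step left them, time stands still between calls to the robot, and variables do not carry over. Pictures are saved under pics/ and viewed, and the job is handed in when it is done.

```bash
mkdir -p pics; ls; python3 - <<'E'
from station import *
import cv2
s=sense();print(s)
print(tcp_to_grasp)
for n in("side","top","wrist"):
    p=camera_params(n);print(n,p)
    cv2.imwrite(f"pics/{n}0.png",capture(n)[:,:,::-1])
E
```

```text
pics
{'time_s': 0.0, 'joints': array([ 7.87571775e+01,  2.20925712e+01,  3.80952217e-01, -2.94310004e-02,
       -6.84106529e+01, -1.48173155e+01]), 'joint_velocities': array([ 0.00607778, -0.08265076,  0.07530976, -0.01143366,  0.09749001,
       -0.04369835]), 'effort': array([ 1.17865940e-03, -3.90663636e+01,  1.87406355e+01,  4.21987161e+00,
        1.09001875e-02, -1.91421686e-04]), 'tcp_pos': array([0.27428256, 0.56094181, 0.22144739]), 'ee_rot': array([[ 8.98250199e-01, -4.39483557e-01, -8.84526140e-04],
       [-4.39484439e-01, -8.98247977e-01, -1.99992558e-03],
       [ 8.44105930e-05,  2.18516903e-03, -9.99997609e-01]]), 'wrist_force': array([-0.52842819, -0.74136174, -0.34738759]), 'moment': array([ 0.00058229, -0.05537438, -0.0094475 ]), 'gripper_width': 0.9988856861367444}
-0.0187
side {'vfov': 55.53150036026727, 'cx': 252.43340302453925, 'cy': 190.44475305145255, 'D': array([0.01580943, 0.        , 0.        , 0.        , 0.        ]), 'R': array([[ 0.7599546 , -0.64983121,  0.01372622],
       [-0.47140604, -0.56558591, -0.67667491],
       [ 0.44748783,  0.50777158, -0.73615397]]), 't': array([-0.41598938,  0.30444931,  0.48149368])}
top {'vfov': 44.383903441376475, 'cx': 258.9093505584202, 'cy': 193.92976798621234, 'D': array([-0.13153919,  0.        ,  0.        ,  0.        ,  0.        ]), 'R': array([[ 0.06336012, -0.99796778, -0.006768  ],
       [-0.9712949 , -0.06010579, -0.23015973],
       [ 0.2292852 ,  0.02115667, -0.97312933]]), 't': array([-0.00195247,  0.57194867,  0.74473403])}
wrist {'vfov': 65.23756511407878, 'cx': 259.40216851061837, 'cy': 191.27592475797516, 'D': array([-0.08109866,  0.        ,  0.        ,  0.        ,  0.        ]), 'R': array([[-0.43970022, -0.8981418 ,  0.00224165],
       [-0.86309189,  0.42322879,  0.27558989],
       [-0.24846753,  0.11924218, -0.96127269]]), 't': array([ 0.6234219 , -0.03283493,  0.3899778 ])}
```

View pics/side0.png

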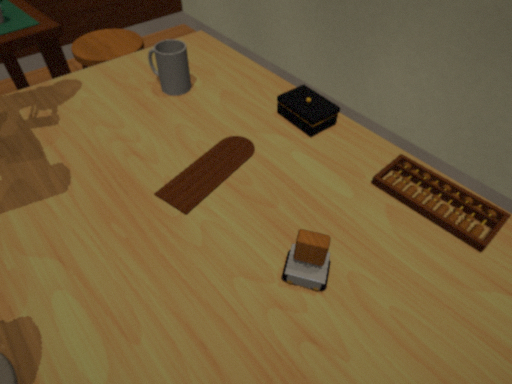

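View pics/top0.png

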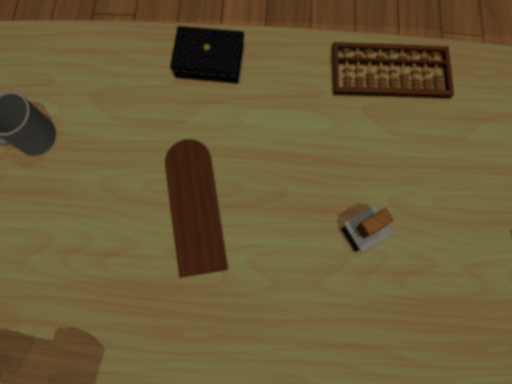

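View pics/wrist0.png

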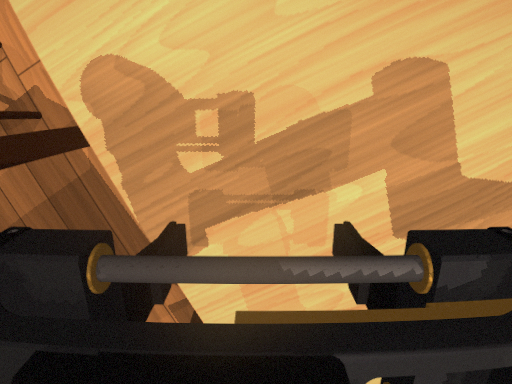

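The top view shows the strip with its round end at (188,142) and square end at (180,275)–(227,268). The roller is at about (368,228), with its grip at (377,221). I'll zoom in and measure both.

```bash
cat > h.py <<'E'
import numpy as np, cv2
from station import *
def K(p):
    f=192/np.tan(np.radians(p["vfov"])/2); return np.array([[f,0,p["cx"]],[0,f,p["cy"]],[0,0,1]])
def ray(p,px):
    u=cv2.undistortPoints(np.array(px,float).reshape(-1,1,2),K(p),np.array(p["D"])).reshape(-1,2)
    d=np.c_[u,np.ones(len(u))]@p["R"]; return -p["R"].T@p["t"],d
def plane(p,px,z):
    c,d=ray(p,px); return c+d*((z-c[2])/d[:,2])[:,None]
def proj(p,X):
    return cv2.projectPoints(np.array(X,float).reshape(-1,1,3),cv2.Rodrigues(p["R"])[0],p["t"],K(p),np.array(p["D"]))[0].reshape(-1,2)
E
python3 - <<'E'
from h import *
for n in("top","side"):
    p=camera_params(n); im=cv2.imread(f"pics/{n}0.png")
    hsv=cv2.cvtColor(im,cv2.COLOR_BGR2HSV)
    m=((im[:,:,2]<115)&(im[:,:,2].astype(int)>im[:,:,0].astype(int)*1.5)&(im[:,:,1]<75)).astype(np.uint8)
    m=cv2.morphologyEx(m,cv2.MORPH_OPEN,np.ones((3,3)))
    cs,_=cv2.findContours(m,cv2.RETR_EXTERNAL,cv2.CHAIN_APPROX_NONE)
    for c in cs:
        if cv2.contourArea(c)<1500: continue
        P=plane(p,c.reshape(-1,2),0.004)[:,:2]
        r=cv2.minAreaRect((P*1000).astype(np.float32)); print(n,cv2.contourArea(c),r, cv2.boxPoints(r))
x=cv2.imread("pics/top0.png")[190:260,325:405]; cv2.imwrite("pics/ztop.png",cv2.resize(x,None,fx=8,fy=8,interpolation=2))
x=cv2.imread("pics/side0.png")[220:300,270:345]; cv2.imwrite("pics/zside.png",cv2.resize(x,None,fx=7,fy=7,interpolation=2))
E
```

```text
top 4159.0 ((263.310791015625, 393.64349365234375), (97.96160125732422, 195.2921905517578), 6.889062881469727) [[202.97124 484.70947]
 [226.39603 290.82727]
 [323.65033 302.5775 ]
 [300.22556 496.45972]]
top 6174.5 ((558.7424926757812, 155.26638793945312), (259.87969970703125, 90.3407974243164), 13.112415313720703) [[421.94315  169.7806  ]
 [442.43802   81.795265]
 [695.5419   140.75218 ]
 [675.047    228.73752 ]]
top 6283.0 ((860.6658935546875, -217.1267852783203), (122.16761016845703, 251.53428649902344), 2.997922420501709) [[ 793.08813   -94.726425]
 [ 806.2433   -345.91647 ]
 [ 928.24365  -339.52716 ]
 [ 915.0885    -88.3371  ]]
top 13334.0 ((972.6027221679688, 71.35580444335938), (115.0274429321289, 1143.49755859375), 3.262356758117676) [[ 882.645    638.90497]
 [ 947.71936 -502.7394 ]
 [1062.5604  -496.19336]
 [ 997.4861   645.45105]]
side 5661.0 ((866.24609375, -212.49874877929688), (134.546142578125, 246.51495361328125), 2.4573075771331787) [[ 793.75024   -92.238945]
 [ 804.3196   -338.52722 ]
 [ 938.74194  -332.75854 ]
 [ 928.1726    -86.470276]]
side 3222.0 ((558.7847900390625, 153.62242126464844), (258.8704833984375, 91.60765075683594), 13.213489532470703) [[422.3065  168.62727]
 [443.2462   79.44493]
 [695.26306 138.61757]
 [674.32336 227.79991]]
side 11754.0 ((494.802734375, 826.9615478515625), (942.1033325195312, 659.101318359375), 52.8734245300293) [[ -52.265686  650.2997  ]
 [ 473.23846   252.48068 ]
 [1041.8711   1003.6234  ]
 [ 516.367    1401.4424  ]]
```

View pics/ztop.png

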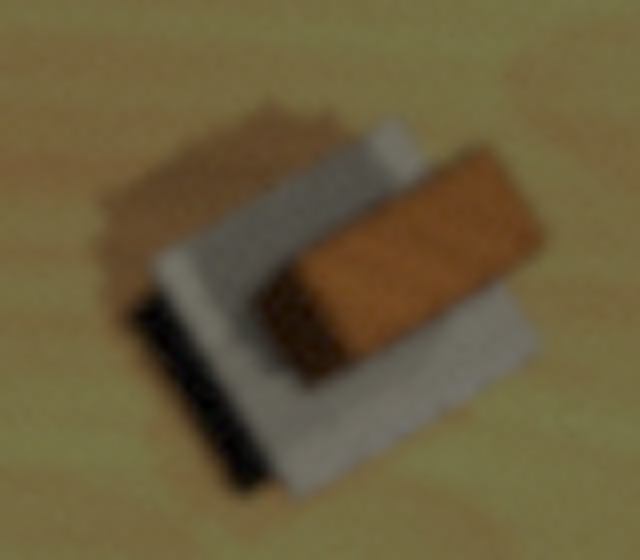

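View pics/zside.png

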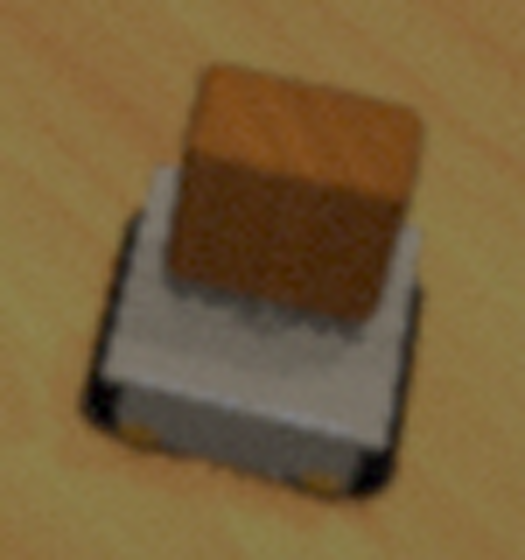

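```bash
python3 - <<'E'
from h import *
T=np.array([(492,148),(547,240),(343,362),(288,258)])/8+[325,190]-.44
S=np.array([(207,65),(422,103),(402,197),(183,150)])/7+[270,220]-.43
for n,q in(("top",T),("side",S)):
    P=plane(camera_params(n),q,.111)*1000
    print(n,P.round(1)[:,:2].tolist(),P.mean(0).round(1),np.linalg.norm(np.diff(P,axis=0,append=P[:1]),axis=1).round(1))
    for a,b in((0,1),(1,2),(3,2),(0,3)):
        d=P[b]-P[a];print(a,b,np.degrees(np.arctan2(d[1],d[0])).round(1))
p=camera_params("top")
F=np.array([(395,118),(540,340),(300,495),(155,260)])/8+[325,190]-.44
P=plane(p,F,.040)*1000;print(P.round(1)[:,:2].tolist(),P.mean(0).round(1),np.linalg.norm(np.diff(P,axis=0,append=P[:1]),axis=1).round(1))
for a,b in((0,1),(1,2),(3,2),(0,3)):
        d=P[b]-P[a];print(a,b,np.degrees(np.arctan2(d[1],d[0])).round(1))
E
```

```text
top [[549.7, -175.3], [531.3, -186.7], [504.0, -145.2], [524.5, -133.7]] [ 527.4 -160.3  111. ] [21.6 49.7 23.5 48.7]
0 1 -148.2
1 2 123.3
3 2 -150.7
0 3 121.2
side [[523.9, -136.4], [552.7, -173.8], [530.9, -187.4], [503.7, -149.0]] [ 527.8 -161.6  111. ] [47.2 25.7 47.  23.8]
0 1 -52.5
1 2 -148.2
3 2 -54.7
0 3 -148.0
[[570.9, -171.6], [522.7, -204.6], [485.5, -151.7], [535.6, -118.5]] [ 528.7 -161.6   40. ] [58.4 64.7 60.1 63.8]
0 1 -145.6
1 2 125.1
3 2 -146.5
0 3 123.6
```

Veneer: centre (0.5588, 0.1545), axis at 13.15°, round end away from the robot. Both views agree and the size is 260×91. Roller: centre (0.528, −0.161), long axis at about 124° (grip 49×23, frame 64×59). The tool needs about −29.5° of yaw to pinch the grip, then +69° for the strip.

```bash
python3 -m inch '[{"jaw":0,"x":0.3,"y":-0.9,"az":-0.25},{"jaw":0,"x":0.3,"y":-0.9,"az":-0.25},{"jaw":0,"x":0.3,"y":-0.9,"az":-0.25},{"jaw":0,"x":0.3,"y":-0.9,"az":-0.25},{"jaw":0,"x":0.3,"y":-0.9,"az":-0.25},{"jaw":0,"x":0.3,"y":-0.9,"az":-0.25},{"jaw":0,"x":0.3,"y":-0.9,"az":-0.25},{"jaw":0,"x":0.3,"y":-0.9,"az":-0.25},{"jaw":0,"x":0.3,"y":-0.9,"az":-0.25},{"jaw":0,"x":0.3,"y":-0.9,"az":-0.25},{"jaw":0,"x":0.3,"y":-0.9,"az":-0.25},{"jaw":0,"x":0.3,"y":-0.9,"az":-0.25}]'
cat > st.py <<'E'
from h import *
import sys
def st(tx=None,yaw=None,s=None):
    s=s or sense(); R=s["ee_rot"]; p=s["tcp_pos"]
    y=np.degrees(np.arctan2(R[1,1],R[0,1]))%180
    print("t",round(s["time_s"],2),"tcp",p.round(4),"yaw",y.round(2),"tilt z",R[:,2].round(4),"F",s["wrist_force"].round(2),"M",s["moment"].round(3),"g",round(s["gripper_width"],3),"j6",s["joints"][5].round(1))
    if tx is not None: print("units",((np.array(tx)-p)/0.06).round(3),"az",(((yaw-y+90)%180-90)/10).round(3))
    z=np.cross(R[:,2],[0,0,-1]); print("level ax ay",(np.degrees(z[:2])/10).round(3))
    # along strip
    c=np.array([.5588,.1545]);a=np.radians(13.15);d=p[:2]-c
    print("strip x,y",(d@[np.cos(a),np.sin(a)]).round(4),(d@[-np.sin(a),np.cos(a)]).round(4))
E
python3 -c "
from st import *
st([.528,-.161,.2],34.5)"
```

```text
t 0.15 tcp [0.2744 0.5611 0.2217] yaw 63.94 tilt z [-6.0e-04 -1.5e-03 -1.0e+00] F [-0.42 -0.06 -0.56] M [ 0.017 -0.056  0.02 ] g 1.002 j6 -14.8
units [  4.227 -12.035  -0.362] az -2.944
level ax ay [ 0.009 -0.003]
strip x,y -0.1845 0.4606$[0]: bad value
```

```bash
python3 -m inch '[{"jaw":0,"x":0.3,"y":-0.9,"z":0,"ax":0,"ay":0,"az":-0.25}]'; python3 -m inch --help | head -20; python3 -c "
from st import *
st([.528,-.161,.2],34.5)"
```

```text
time_s: 0.28
tcp_pos: [0.2918, 0.5085, 0.2202]
ee_rot: [[0.879, -0.477, -0.001], [-0.477, -0.879, -0.002], [0.0, 0.003, -1.0]]
wrist_force: [0.8, 0.1, -0.1]
gripper_width: 1.003
t 0.28 tcp [0.2918 0.5085 0.2202] yaw 61.54 tilt z [-9.0e-04 -2.4e-03 -1.0e+00] F [ 0.82  0.05 -0.08] M [-0.102 -0.013 -0.06 ] g 1.003 j6 -14.4
units [  3.937 -11.159  -0.336] az -2.704
level ax ay [ 0.014 -0.005]
strip x,y -0.1795 0.4055invalid input: not JSON, or not a number
```

All keys are required in every row. Continuing.

```bash
python3 -m inch '[{"jaw":0,"x":0.33,"y":-0.93,"z":0,"ax":0,"ay":0,"az":-0.22},{"jaw":0,"x":0.33,"y":-0.93,"z":0,"ax":0,"ay":0,"az":-0.22},{"jaw":0,"x":0.33,"y":-0.93,"z":0,"ax":0,"ay":0,"az":-0.22},{"jaw":0,"x":0.33,"y":-0.93,"z":0,"ax":0,"ay":0,"az":-0.22},{"jaw":0,"x":0.33,"y":-0.93,"z":0,"ax":0,"ay":0,"az":-0.22},{"jaw":0,"x":0.33,"y":-0.93,"z":0,"ax":0,"ay":0,"az":-0.22},{"jaw":0,"x":0.33,"y":-0.93,"z":0,"ax":0,"ay":0,"az":-0.22},{"jaw":0,"x":0.33,"y":-0.93,"z":0,"ax":0,"ay":0,"az":-0.22},{"jaw":0,"x":0.33,"y":-0.93,"z":0,"ax":0,"ay":0,"az":-0.22},{"jaw":0,"x":0.33,"y":-0.93,"z":0,"ax":0,"ay":0,"az":-0.22},{"jaw":0,"x":0.33,"y":-0.93,"z":0,"ax":0,"ay":0,"az":-0.22},{"jaw":0,"x":0.33,"y":-0.93,"z":0,"ax":0,"ay":0,"az":-0.22}]' | head -2;  python3 -c "
from st import *
st([.528,-.161,.18],34.5)"
```

```text
time_s: 1.78
tcp_pos: [0.5316, -0.1834, 0.2191]
t 1.77 tcp [ 0.5316 -0.1834  0.2191] yaw 34.6 tilt z [-8.0e-04 -2.4e-03 -1.0e+00] F [0.58 1.23 0.08] M [ 0.138 -0.175  0.049] g 1.002 j6 37.0
units [-0.06   0.374 -0.651] az -0.01
level ax ay [ 0.014 -0.005]
strip x,y -0.1033 -0.3229
```

```bash
python3 -m inch '[{"jaw":0,"x":-0.05,"y":0.37,"z":-0.3,"ax":0.01,"ay":0,"az":0},{"jaw":0,"x":0,"y":0,"z":-0.3,"ax":0,"ay":0,"az":0},{"jaw":0,"x":0,"y":0,"z":0,"ax":0,"ay":0,"az":0}]' | head -2;  python3 -c "
from st import *
st([.528,-.161,.066],34.5)
p=camera_params('wrist');im=capture('wrist')[:,:,::-1].copy();cv2.imwrite('pics/w1.png',im)
q=proj(p,[.528,-.161,.111]);print(q)"
```

```text
time_s: 2.15
tcp_pos: [0.5284, -0.167, 0.1803]
t 2.15 tcp [ 0.5284 -0.167   0.1803] yaw 33.93 tilt z [-3.4e-03 -7.0e-04 -1.0e+00] F [ 0.06 -0.21  1.  ] M [ 0.001 -0.044  0.006] g 1.006 j6 34.7
units [-0.006  0.101 -1.905] az 0.057
level ax ay [ 0.004 -0.02 ]
strip x,y -0.1028 -0.3062
[[255.14056189 209.64250634]]
```

View pics/w1.png

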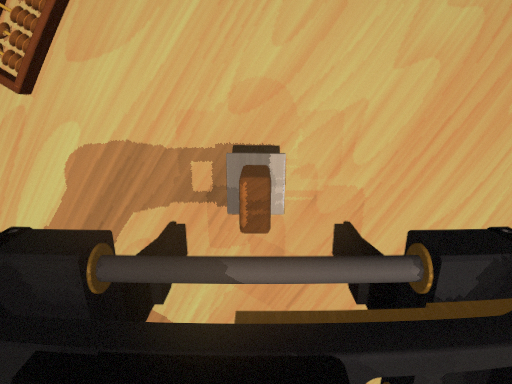

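The wrist view shows the grip between the jaws at about (255,200), close to the predicted (255,210). I'll measure it more precisely.

```bash
python3 - <<'E'
import cv2
x=cv2.imread("pics/w1.png")[135:245,205:305]; cv2.imwrite("pics/zw1.png",cv2.resize(x,None,fx=5.4,fy=5.4,interpolation=2))
E
```

```text
(no output)
```

View pics/zw1.png

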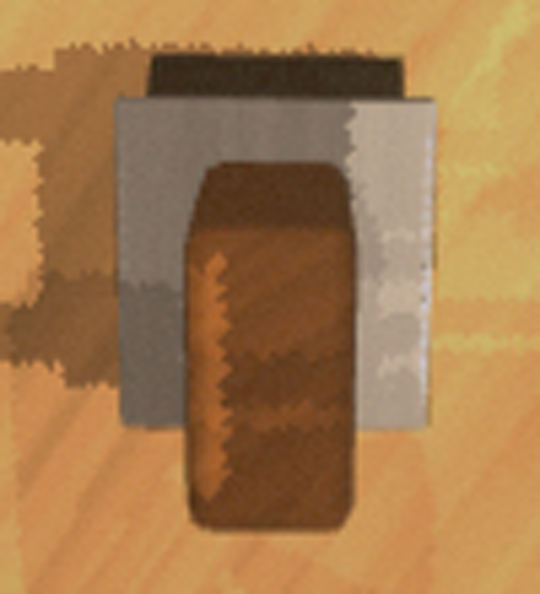

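```bash
python3 - <<'E'
from st import *
p=camera_params('wrist')
T=np.array([(189,228),(354,226),(353,529),(187,529)])/5.4+[205,135]-.4
P=plane(p,T,.111)*1000;print(P.round(1)[:,:2].tolist(),P.mean(0).round(1),np.linalg.norm(np.diff(P,axis=0,append=P[:1]),axis=1).round(1))
for a,b in((0,1),(1,2),(3,2),(0,3)):
    d=P[b]-P[a];print(a,b,np.degrees(np.arctan2(d[1],d[0])).round(1))
F=np.array([(118,99),(435,99),(430,427),(122,427)])/5.4+[205,135]-.4
P=plane(p,F,.040)*1000;print(P.round(1)[:,:2].tolist(),P.mean(0).round(1),np.linalg.norm(np.diff(P,axis=0,append=P[:1]),axis=1).round(1))
st()
E
```

```text
[[554.1, -176.7], [534.2, -190.4], [507.1, -150.7], [528.4, -136.4]] [ 531.  -163.5  111. ] [24.2 48.1 25.7 47.8]
0 1 -145.4
1 2 124.3
3 2 -146.1
0 3 122.5
[[573.3, -173.7], [523.9, -206.9], [487.0, -152.9], [537.7, -118.8]] [ 530.5 -163.    40. ] [59.5 65.4 61.2 65.4]
t 2.2 tcp [ 0.5291 -0.167   0.1813] yaw 33.96 tilt z [-0.0013 -0.0011 -1.    ] F [ 0.54 -0.92  0.16] M [ 0.061 -0.017  0.061] g 0.999 j6 34.7
level ax ay [ 0.007 -0.008]
strip x,y -0.1021 -0.3063
```

```bash
python3 -m inch '[{"jaw":0,"x":0.01,"y":0.08,"z":-0.4,"ax":0,"ay":0,"az":0},{"jaw":0,"x":0,"y":0,"z":-0.5,"ax":0,"ay":0,"az":0},{"jaw":0,"x":0,"y":0,"z":-0.5,"ax":0,"ay":0,"az":0},{"jaw":0,"x":0,"y":0,"z":-0.3,"ax":0,"ay":0,"az":0},{"jaw":0,"x":0,"y":0,"z":0,"ax":0,"ay":0,"az":0}]' | head -2;  python3 -c "
from st import *
st([.5295,-.162,.0645],34.2)"
```

```text
time_s: 2.82
tcp_pos: [0.5341, -0.1611, 0.0829]
t 2.83 tcp [ 0.5341 -0.1611  0.0829] yaw 34.21 tilt z [ 0.0105 -0.0029 -0.9999] F [0.81 0.26 0.56] M [0.073 0.048 0.059] g 1.001 j6 34.1
units [-0.076 -0.015 -0.307] az -0.001
level ax ay [0.017 0.06 ]
strip x,y -0.0959 -0.3017
```

```bash
python3 -m inch '[{"jaw":0,"x":-0.08,"y":-0.02,"z":-0.25,"ax":0.02,"ay":0.06,"az":0},{"jaw":0,"x":0,"y":0,"z":0,"ax":0,"ay":0,"az":0}]' | head -2;  python3 -c "
from st import *
st([.5295,-.162,.0645],34.2)"
```

```text
time_s: 3.08
tcp_pos: [0.5304, -0.1622, 0.0691]
t 3.08 tcp [ 0.5304 -0.1622  0.0691] yaw 34.26 tilt z [ 3.1e-03  5.0e-04 -1.0e+00] F [-0.32 -0.2   0.51] M [ 0.037  0.008 -0.029] g 0.998 j6 34.6
units [-0.016  0.003 -0.077] az -0.006
level ax ay [-0.003  0.018]
strip x,y -0.0997 -0.3019
```

```bash
python3 -m inch '[{"jaw":0,"x":-0.01,"y":0,"z":-0.06,"ax":0,"ay":0.02,"az":0},{"jaw":0,"x":0,"y":0,"z":0,"ax":0,"ay":0,"az":0},{"jaw":255,"x":0,"y":0,"z":0,"ax":0,"ay":0,"az":0},{"jaw":255,"x":0,"y":0,"z":0,"ax":0,"ay":0,"az":0},{"jaw":255,"x":0,"y":0,"z":0,"ax":0,"ay":0,"az":0},{"jaw":255,"x":0,"y":0,"z":0,"ax":0,"ay":0,"az":0},{"jaw":255,"x":0,"y":0,"z":0,"ax":0,"ay":0,"az":0},{"jaw":255,"x":0,"y":0,"z":0,"ax":0,"ay":0,"az":0}]' | head -2;  python3 -c "
from st import *
st([.5295,-.162,.0645],34.2)"
```

```text
time_s: 4.08
tcp_pos: [0.5311, -0.1624, 0.0671]
t 4.08 tcp [ 0.5311 -0.1624  0.0671] yaw 34.27 tilt z [ 3.1e-03  1.0e-04 -1.0e+00] F [-0.04 -0.68 -0.  ] M [-0.    -0.007  0.041] g 0.397 j6 34.6
units [-0.027  0.006 -0.044] az -0.007
level ax ay [-0.     0.018]
strip x,y -0.099 -0.3023
```

```bash
python3 -m inch '[{"jaw":255,"x":0,"y":0,"z":0,"ax":0,"ay":0,"az":0},{"jaw":255,"x":0,"y":0,"z":0,"ax":0,"ay":0,"az":0},{"jaw":255,"x":0,"y":0,"z":0,"ax":0,"ay":0,"az":0},{"jaw":255,"x":0,"y":0,"z":0,"ax":0,"ay":0,"az":0}]' | head -2;  python3 -c "
from st import *
st([.5295,-.162,.0645],34.2)"
```

```text
time_s: 4.58
tcp_pos: [0.531, -0.1624, 0.067]
t 4.58 tcp [ 0.531  -0.1624  0.067 ] yaw 34.28 tilt z [ 0.0026  0.     -1.    ] F [ 0.88 -0.1  -0.47] M [ 0.073 -0.045  0.003] g 0.298 j6 34.6
units [-0.024  0.007 -0.042] az -0.008
level ax ay [-0.     0.015]
strip x,y -0.0992 -0.3023
```

Gripped: 0.298 × 87 = 25.9 mm, and the grip is 26 mm wide. With the grip free the TCP is at z = 0.067 on the table, so 0.071 on the strip, and 6 mm of sinking puts it at about 0.065. Lifting.

```bash
python3 -m inch '[{"jaw":255,"x":0,"y":0,"z":0.3,"ax":0,"ay":0,"az":0},{"jaw":255,"x":0,"y":0,"z":0.5,"ax":0,"ay":0,"az":0},{"jaw":255,"x":0,"y":0,"z":0.5,"ax":0,"ay":0,"az":0},{"jaw":255,"x":0,"y":0,"z":0.3,"ax":0,"ay":0,"az":0},{"jaw":255,"x":0,"y":0,"z":0,"ax":0,"ay":0,"az":0},{"jaw":255,"x":0,"y":0,"z":0,"ax":0,"ay":0,"az":0}]' | head -2;  python3 -c "
from st import *
c=np.array([.5588,.1545]);a=np.radians(13.15)
print(c-.09*np.array([np.cos(a),np.sin(a)]),c+.09*np.array([np.cos(a),np.sin(a)]))
st([*(c-.09*np.array([np.cos(a),np.sin(a)])),.14],103.2)
cv2.imwrite('pics/w2.png',capture('wrist')[:,:,::-1]);cv2.imwrite('pics/s2.png',capture('side')[:,:,::-1])"
```

```text
time_s: 5.32
tcp_pos: [0.5261, -0.1613, 0.1601]
[0.47116    0.13402489] [0.64644    0.17497511]
t 5.33 tcp [ 0.5261 -0.1613  0.1601] yaw 34.13 tilt z [-0.0091  0.0036 -1.    ] F [-0.39  0.39 -3.83] M [0.034 0.034 0.036] g 0.295 j6 34.5
units [-0.915  4.921 -0.335] az 6.907
level ax ay [-0.021 -0.052]
strip x,y -0.1037 -0.3
```

View pics/s2.png

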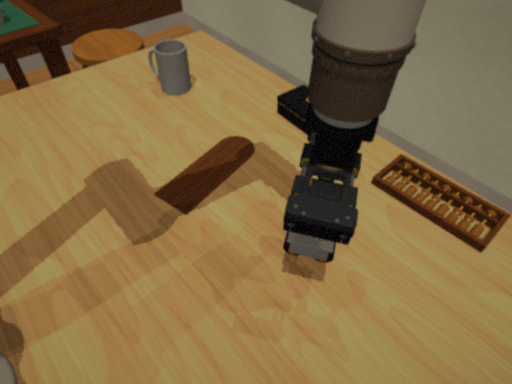

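View pics/w2.png

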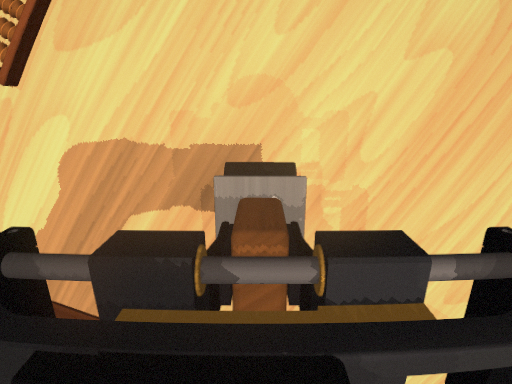

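The roller is lifted and hangs straight (side view ~(310,245)). Next is the start point, with strip x about −97 mm.

```bash
python3 -m inch '[{"jaw":255,"x":-0.1,"y":0.3,"z":0,"ax":0,"ay":0,"az":0.4},{"jaw":255,"x":-0.1,"y":0.5,"z":0,"ax":0,"ay":0,"az":0.7},{"jaw":255,"x":-0.1,"y":0.5,"z":0,"ax":0,"ay":0,"az":0.7},{"jaw":255,"x":-0.1,"y":0.5,"z":0,"ax":0,"ay":0,"az":0.7},{"jaw":255,"x":-0.1,"y":0.5,"z":0,"ax":0,"ay":0,"az":0.7},{"jaw":255,"x":-0.1,"y":0.5,"z":0,"ax":0,"ay":0,"az":0.7},{"jaw":255,"x":-0.1,"y":0.5,"z":0,"ax":0,"ay":0,"az":0.7},{"jaw":255,"x":-0.1,"y":0.5,"z":0,"ax":0,"ay":0,"az":0.7},{"jaw":255,"x":-0.1,"y":0.5,"z":0,"ax":0,"ay":0,"az":0.7},{"jaw":255,"x":-0.05,"y":0.3,"z":0,"ax":0,"ay":0,"az":0.5},{"jaw":255,"x":0,"y":0,"z":0,"ax":0,"ay":0,"az":0}]' | head -2;  python3 -c "
from st import *
st([.4643,.1324,.09],103.2)"
```

```text
time_s: 6.8
tcp_pos: [0.4578, 0.1279, 0.1531]
t 6.8 tcp [0.4578 0.1279 0.1531] yaw 102.52 tilt z [-0.0171 -0.0157 -0.9997] F [-0.41 -1.42 -2.6 ] M [-0.02  -0.044 -0.027] g 0.296 j6 67.0
units [ 0.109  0.075 -1.051] az 0.068
level ax ay [ 0.09  -0.098]
strip x,y -0.1044 -0.0029
```

```bash
python3 -m inch '[{"jaw":255,"x":0.11,"y":0.08,"z":-0.4,"ax":0.09,"ay":-0.1,"az":0.07},{"jaw":255,"x":0,"y":0,"z":-0.4,"ax":0,"ay":0,"az":0},{"jaw":255,"x":0,"y":0,"z":-0.1,"ax":0,"ay":0,"az":0},{"jaw":255,"x":0,"y":0,"z":0,"ax":0,"ay":0,"az":0}]' | head -2;  python3 -c "
from st import *
st([.4643,.1324,.08],103.2)
cv2.imwrite('pics/s3.png',capture('side')[:,:,::-1])"
```

```text
time_s: 7.3
tcp_pos: [0.4633, 0.132, 0.0978]
t 7.3 tcp [0.4633 0.132  0.0978] yaw 103.22 tilt z [ 3.e-04 -4.e-04 -1.e+00] F [-0.44  0.69 -1.63] M [-0.073 -0.028  0.039] g 0.297 j6 67.9
units [ 0.016  0.007 -0.297] az -0.002
level ax ay [0.002 0.002]
strip x,y -0.0981 -0.0002
```

View pics/s3.png

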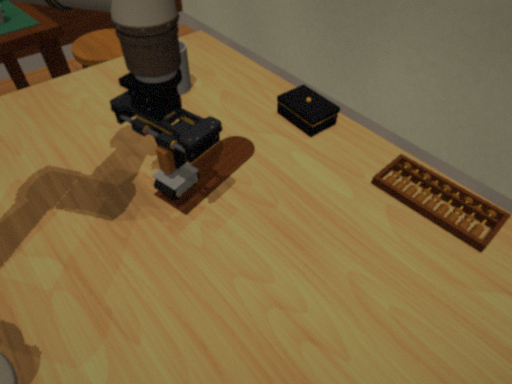

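The roller sits above the square end, aligned with the strip. Lowering in steps.

```bash
python3 -m inch '[{"jaw":255,"x":0.02,"y":0,"z":-0.2,"ax":0,"ay":0,"az":0},{"jaw":255,"x":0,"y":0,"z":-0.1,"ax":0,"ay":0,"az":0},{"jaw":255,"x":0,"y":0,"z":0,"ax":0,"ay":0,"az":0}]' | head -2;  python3 -c "
from st import *
st([.4643,.1324,.065],103.2)"
```

```text
time_s: 7.72
tcp_pos: [0.4656, 0.1324, 0.0803]
t 7.72 tcp [0.4656 0.1324 0.0803] yaw 103.21 tilt z [ 0.0033  0.0016 -1.    ] F [-0.7   0.75 -3.65] M [-0.076 -0.026  0.041] g 0.297 j6 68.0
units [-0.022  0.    -0.255] az -0.001
level ax ay [-0.009  0.019]
strip x,y -0.0958 -0.0003
```

```bash
python3 -m inch '[{"jaw":255,"x":-0.02,"y":0,"z":-0.12,"ax":-0.01,"ay":0.02,"az":0},{"jaw":255,"x":0,"y":0,"z":-0.06,"ax":0,"ay":0,"az":0},{"jaw":255,"x":0,"y":0,"z":0,"ax":0,"ay":0,"az":0}]' | head -2;  python3 -c "
from st import *
st([.4643,.1324,.065],103.2)"
```

```text
time_s: 8.1
tcp_pos: [0.4653, 0.1327, 0.07]
t 8.1 tcp [0.4653 0.1327 0.07  ] yaw 103.26 tilt z [ 1.6e-03  1.0e-04 -1.0e+00] F [-0.84 -0.72  2.3 ] M [-0.25   0.223  0.004] g 0.296 j6 68.0
units [-0.017 -0.006 -0.084] az -0.006
level ax ay [-0.     0.009]
strip x,y -0.096 0.0001
```

```bash
python3 -m inch '[{"jaw":255,"x":-0.02,"y":0,"z":-0.09,"ax":0,"ay":0,"az":0},{"jaw":255,"x":0,"y":0,"z":0,"ax":0,"ay":0,"az":0}]' | head -2;  python3 -c "
from st import *
st([.4643,.1324,.065],103.2)"
```

```text
time_s: 8.35
tcp_pos: [0.4656, 0.1329, 0.066]
t 8.35 tcp [0.4656 0.1329 0.066 ] yaw 103.34 tilt z [ 5.e-03  5.e-04 -1.e+00] F [-0.69 -1.49  5.05] M [-0.496  0.356  0.019] g 0.299 j6 67.9
units [-0.022 -0.009 -0.017] az -0.014
level ax ay [-0.003  0.029]
strip x,y -0.0956 0.0002
```

About 5 mm sunk with F ≈ 5 N, which is consistent with the spring. Now rolling slowly and checking as I go.

```bash
python3 -m inch '[{"jaw":255,"x":0.08,"y":0.018,"z":-0.01,"ax":0,"ay":0.02,"az":0},{"jaw":255,"x":0.1,"y":0.023,"z":0,"ax":0,"ay":0,"az":0},{"jaw":255,"x":0.1,"y":0.023,"z":0,"ax":0,"ay":0,"az":0}]' | head -2;  python3 -c "
from st import *
st([.6523,.1764,.065],103.15)"
```

```text
time_s: 8.72
tcp_pos: [0.4831, 0.137, 0.0671]
t 8.72 tcp [0.4831 0.137  0.0671] yaw 103.39 tilt z [ 0.0031  0.001  -1.    ] F [-0.14 -1.51  4.53] M [-0.441  0.304 -0.029] g 0.298 j6 68.9
units [ 2.82   0.657 -0.035] az -0.024
level ax ay [-0.006  0.018]
strip x,y -0.0777 0.0001
```

```bash
python3 -m inch '[{"jaw":255,"x":0.1,"y":0.023,"z":-0.025,"ax":0,"ay":0.01,"az":-0.01},{"jaw":255,"x":0.1,"y":0.023,"z":-0.015,"ax":0,"ay":0,"az":0},{"jaw":255,"x":0.1,"y":0.023,"z":-0.01,"ax":0,"ay":0,"az":0},{"jaw":255,"x":0.1,"y":0.023,"z":-0.01,"ax":0,"ay":0,"az":0}]' | head -2;  python3 -c "
from st import *
st([.6523,.1764,.065],103.15)
cv2.imwrite('pics/s4.png',capture('side')[:,:,::-1])"
```

```text
time_s: 9.22
tcp_pos: [0.5093, 0.1431, 0.0654]
t 9.22 tcp [0.5093 0.1431 0.0654] yaw 103.38 tilt z [ 0.0042  0.0016 -1.    ] F [-0.91  0.03  6.44] M [-0.415  0.394 -0.034] g 0.293 j6 70.0
units [ 2.383  0.555 -0.007] az -0.023
level ax ay [-0.009  0.024]
strip x,y -0.0508 0.0001
```

View pics/s4.png

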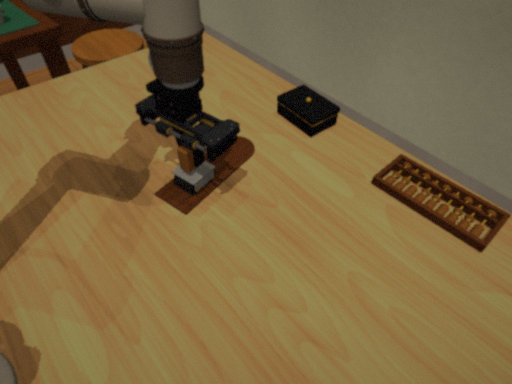

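Going well: the roller is on the mid-line (offset 0.1 mm), about 5.6 mm sunk with F = 6.4 N.

```bash
python3 -m inch '[{"jaw":255,"x":0.1,"y":0.023,"z":-0.008,"ax":-0.01,"ay":0.02,"az":-0.02},{"jaw":255,"x":0.1,"y":0.023,"z":-0.008,"ax":0,"ay":0,"az":0},{"jaw":255,"x":0.1,"y":0.023,"z":-0.008,"ax":0,"ay":0,"az":0},{"jaw":255,"x":0.1,"y":0.023,"z":-0.008,"ax":0,"ay":0,"az":0}]' | head -2;  python3 -c "
from st import *
st([.6523,.1764,.065],103.15)"
```

```text
time_s: 9.78
tcp_pos: [0.5367, 0.1495, 0.0658]
t 9.78 tcp [0.5367 0.1495 0.0658] yaw 103.33 tilt z [ 5.e-03  5.e-04 -1.e+00] F [-2.48 -0.81  5.45] M [-0.359  0.401  0.006] g 0.295 j6 70.9
units [ 1.927  0.449 -0.014] az -0.018
level ax ay [-0.003  0.029]
strip x,y -0.0227 0.0001
```

```bash
python3 -m inch '[{"jaw":255,"x":0.1,"y":0.023,"z":-0.015,"ax":0,"ay":0.02,"az":-0.02},{"jaw":255,"x":0.1,"y":0.023,"z":-0.01,"ax":0,"ay":0,"az":0},{"jaw":255,"x":0.1,"y":0.023,"z":-0.01,"ax":0,"ay":0,"az":0},{"jaw":255,"x":0.1,"y":0.023,"z":-0.01,"ax":0,"ay":0,"az":0}]' | head -2;  python3 -c "
from st import *
st([.6523,.1764,.065],103.15)"
```

```text
time_s: 10.28
tcp_pos: [0.5634, 0.1557, 0.0657]
t 10.28 tcp [0.5634 0.1557 0.0657] yaw 103.26 tilt z [ 0.0053  0.0011 -1.    ] F [-1.69 -0.53  5.68] M [-0.44   0.43   0.075] g 0.299 j6 71.8
units [ 1.482  0.345 -0.012] az -0.011
level ax ay [-0.006  0.03 ]
strip x,y 0.0047 0.0001
```

```bash
python3 -m inch '[{"jaw":255,"x":0.1,"y":0.023,"z":-0.015,"ax":0,"ay":0.02,"az":-0.01},{"jaw":255,"x":0.1,"y":0.023,"z":-0.01,"ax":0,"ay":0,"az":0},{"jaw":255,"x":0.1,"y":0.023,"z":-0.01,"ax":0,"ay":0,"az":0},{"jaw":255,"x":0.1,"y":0.023,"z":-0.01,"ax":0,"ay":0,"az":0},{"jaw":255,"x":0.1,"y":0.023,"z":-0.01,"ax":0,"ay":0,"az":0}]' | head -2;  python3 -c "
from st import *
st([.6523,.1764,.065],103.15)"
```

```text
time_s: 10.9
tcp_pos: [0.5968, 0.1634, 0.0658]
t 10.9 tcp [0.5968 0.1634 0.0658] yaw 103.31 tilt z [ 0.0066  0.0018 -1.    ] F [-0.95 -1.22  5.85] M [-0.397  0.55  -0.02 ] g 0.296 j6 72.9
units [ 0.925  0.217 -0.014] az -0.016
level ax ay [-0.01   0.038]
strip x,y 0.039 0.0
```

```bash
python3 -m inch '[{"jaw":255,"x":0.1,"y":0.023,"z":-0.015,"ax":0,"ay":0.02,"az":-0.01},{"jaw":255,"x":0.1,"y":0.023,"z":-0.01,"ax":0,"ay":0.01,"az":0},{"jaw":255,"x":0.1,"y":0.023,"z":-0.01,"ax":0,"ay":0,"az":0},{"jaw":255,"x":0.1,"y":0.023,"z":-0.01,"ax":0,"ay":0,"az":0},{"jaw":255,"x":0.1,"y":0.023,"z":-0.01,"ax":0,"ay":0,"az":0}]' | head -2;  python3 -c "
from st import *
st([.6523,.1764,.065],103.15)"
```

```text
time_s: 11.52
tcp_pos: [0.6304, 0.1712, 0.0662]
t 11.53 tcp [0.6304 0.1712 0.0662] yaw 103.33 tilt z [ 0.0066  0.0026 -1.    ] F [-1.15 -0.87  4.89] M [-0.41   0.336  0.033] g 0.296 j6 73.9
units [ 0.365  0.087 -0.021] az -0.018
level ax ay [-0.015  0.038]
strip x,y 0.0735 -0.0
```

```bash
python3 -m inch '[{"jaw":255,"x":0.1,"y":0.023,"z":-0.02,"ax":0,"ay":0.02,"az":-0.01},{"jaw":255,"x":0.1,"y":0.023,"z":-0.012,"ax":0,"ay":0.01,"az":0},{"jaw":255,"x":0.1,"y":0.023,"z":-0.01,"ax":0,"ay":0,"az":0}]' | head -2;  python3 -c "
from st import *
st([.6523,.1764,.065],103.15)
cv2.imwrite('pics/s5.png',capture('side')[:,:,::-1])"
```

```text
time_s: 11.9
tcp_pos: [0.6504, 0.1758, 0.066]
t 11.9 tcp [0.6504 0.1758 0.066 ] yaw 103.3 tilt z [ 0.0043  0.0028 -1.    ] F [-1.38 -1.2   5.72] M [-0.315  0.454  0.046] g 0.3 j6 74.5
units [ 0.031  0.01  -0.017] az -0.015
level ax ay [-0.016  0.024]
strip x,y 0.0941 -0.0001
```

View pics/s5.png

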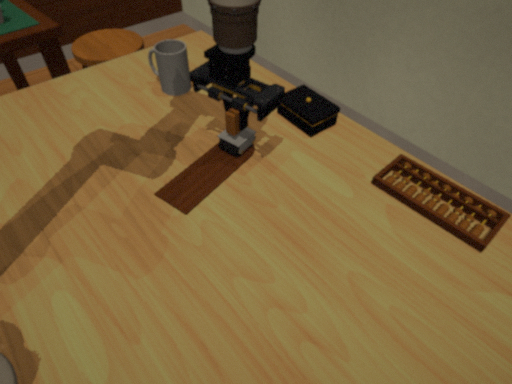

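The roller is at the round end, at strip x = +94 mm. I'll add a small margin, then lift.

```bash
python3 -m inch '[{"jaw":255,"x":0.03,"y":0.007,"z":-0.01,"ax":0,"ay":0.02,"az":0},{"jaw":255,"x":0,"y":0,"z":0.2,"ax":0,"ay":0,"az":0},{"jaw":255,"x":0,"y":0,"z":0.4,"ax":0,"ay":0,"az":0},{"jaw":255,"x":0,"y":0,"z":0.5,"ax":0,"ay":0,"az":0},{"jaw":255,"x":0,"y":0,"z":0.2,"ax":0,"ay":0,"az":0},{"jaw":255,"x":0,"y":0,"z":0,"ax":0,"ay":0,"az":0}]' | head -2;  python3 -c "
from st import *
st([.56,-.06,.14],103.2)
cv2.imwrite('pics/s6.png',capture('side')[:,:,::-1])"
```

```text
time_s: 12.7
tcp_pos: [0.6504, 0.177, 0.1409]
t 12.7 tcp [0.6504 0.177  0.1409] yaw 103.2 tilt z [-0.0063  0.0038 -1.    ] F [ 0.05 -0.04 -2.68] M [-0.105 -0.01  -0.   ] g 0.297 j6 74.6
units [-1.506 -3.951 -0.015] az 0.0
level ax ay [-0.022 -0.036]
strip x,y 0.0943 0.0011
```

View pics/s6.png

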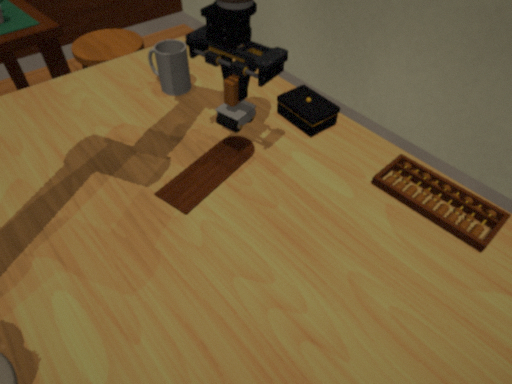

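The roller is lifted clear. I'm carrying it to bare top at about (0.55, −0.06), ~21 cm from the strip's axis.

```bash
python3 -m inch '[{"jaw":255,"x":-0.12,"y":-0.2,"z":0,"ax":-0.02,"ay":-0.03,"az":0},{"jaw":255,"x":-0.18,"y":-0.45,"z":0,"ax":0,"ay":0,"az":0},{"jaw":255,"x":-0.18,"y":-0.5,"z":0,"ax":0,"ay":0,"az":0},{"jaw":255,"x":-0.18,"y":-0.5,"z":0,"ax":0,"ay":0,"az":0},{"jaw":255,"x":-0.18,"y":-0.5,"z":0,"ax":0,"ay":0,"az":0},{"jaw":255,"x":-0.18,"y":-0.5,"z":0,"ax":0,"ay":0,"az":0},{"jaw":255,"x":-0.18,"y":-0.5,"z":0,"ax":0,"ay":0,"az":0},{"jaw":255,"x":-0.18,"y":-0.3,"z":0,"ax":0,"ay":0,"az":0},{"jaw":255,"x":0,"y":-0.1,"z":0,"ax":0,"ay":0,"az":0},{"jaw":255,"x":0,"y":0,"z":0,"ax":0,"ay":0,"az":0}]' | head -2;  python3 -c "
from st import *
st([.55,-.06,.085],103.2)"
```

```text
time_s: 14.0
tcp_pos: [0.5523, -0.0479, 0.129]
t 14.0 tcp [ 0.5523 -0.0479  0.129 ] yaw 103.05 tilt z [-0.023  -0.0062 -0.9997] F [-0.14  0.   -3.05] M [-0.027 -0.122  0.026] g 0.301 j6 91.1
units [-0.038 -0.202 -0.733] az 0.015
level ax ay [ 0.036 -0.132]
strip x,y -0.0524 -0.1956
```

```bash
python3 -m inch '[{"jaw":255,"x":0,"y":-0.1,"z":-0.2,"ax":0.03,"ay":-0.13,"az":0},{"jaw":255,"x":0,"y":0,"z":-0.3,"ax":0,"ay":0,"az":0},{"jaw":255,"x":0,"y":0,"z":-0.1,"ax":0,"ay":0,"az":0},{"jaw":255,"x":0,"y":0,"z":0,"ax":0,"ay":0,"az":0}]' | head -2;  python3 -c "
from st import *
st([.55,-.06,.067],103.2)"
```

```text
time_s: 14.5
tcp_pos: [0.5549, -0.0511, 0.0926]
t 14.5 tcp [ 0.5549 -0.0511  0.0926] yaw 103.29 tilt z [ 3.7e-03 -5.0e-04 -1.0e+00] F [ 0.27 -0.96 -2.12] M [-0.069 -0.007  0.004] g 0.297 j6 91.8
units [-0.082 -0.148 -0.427] az -0.009
level ax ay [0.003 0.021]
strip x,y -0.0505 -0.1993
```

```bash
python3 -m inch '[{"jaw":255,"x":0,"y":0,"z":-0.2,"ax":0,"ay":0.02,"az":0},{"jaw":255,"x":0,"y":0,"z":-0.12,"ax":0,"ay":0.02,"az":0},{"jaw":255,"x":0,"y":0,"z":0,"ax":0,"ay":0,"az":0}]' | head -2;  python3 -c "
from st import *
st([.55,-.06,.067],103.2)"
```

```text
time_s: 14.88
tcp_pos: [0.556, -0.0504, 0.073]
t 14.88 tcp [ 0.556  -0.0504  0.073 ] yaw 103.35 tilt z [-1.9e-03 -3.0e-04 -1.0e+00] F [ 0.13  0.29 -2.72] M [-0.041  0.029  0.028] g 0.299 j6 91.9
units [-0.099 -0.159 -0.099] az -0.015
level ax ay [ 0.002 -0.011]
strip x,y -0.0494 -0.1989
```

```bash
python3 -m inch '[{"jaw":255,"x":0,"y":0,"z":-0.06,"ax":0,"ay":0,"az":0},{"jaw":255,"x":0,"y":0,"z":-0.04,"ax":0,"ay":0,"az":0},{"jaw":255,"x":0,"y":0,"z":0,"ax":0,"ay":0,"az":0}]' | head -2;  python3 -c "
from st import *
st([.55,-.06,.067],103.2)"
```

```text
time_s: 15.25
tcp_pos: [0.5566, -0.0505, 0.0672]
t 15.25 tcp [ 0.5566 -0.0505  0.0672] yaw 103.35 tilt z [-4.e-04 -3.e-04 -1.e+00] F [-0.17  0.29 -1.98] M [-0.109 -0.05   0.022] g 0.295 j6 91.9
units [-0.11  -0.159 -0.003] az -0.015
level ax ay [ 0.002 -0.002]
strip x,y -0.0488 -0.1991
```

```bash
python3 -m inch '[{"jaw":255,"x":0,"y":0,"z":-0.03,"ax":0,"ay":0,"az":0},{"jaw":255,"x":0,"y":0,"z":0,"ax":0,"ay":0,"az":0}]' | head -2;  python3 -c "
from st import *
st([.55,-.06,.067],103.2)
cv2.imwrite('pics/s7.png',capture('side')[:,:,::-1])"
```

```text
time_s: 15.5
tcp_pos: [0.5574, -0.0504, 0.0667]
t 15.5 tcp [ 0.5574 -0.0504  0.0667] yaw 103.38 tilt z [ 1.7e-03 -2.0e-04 -1.0e+00] F [-1.44  0.74  1.57] M [ 0.243  0.365 -0.013] g 0.298 j6 91.9
units [-0.123 -0.16   0.004] az -0.018
level ax ay [0.001 0.01 ]
strip x,y -0.048 -0.1992
```

View pics/s7.png

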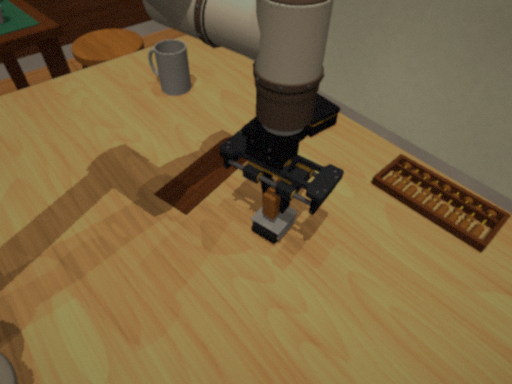

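It's down on the table: z = 0.0667, the force has gone from −2.7 to +1.6 N. Releasing.

```bash
python3 -m inch '[{"jaw":100,"x":0,"y":0,"z":0,"ax":0,"ay":0,"az":0},{"jaw":0,"x":0,"y":0,"z":0,"ax":0,"ay":0,"az":0},{"jaw":0,"x":0,"y":0,"z":0,"ax":0,"ay":0,"az":0},{"jaw":0,"x":0,"y":0,"z":0,"ax":0,"ay":0,"az":0},{"jaw":0,"x":0,"y":0,"z":0,"ax":0,"ay":0,"az":0},{"jaw":0,"x":0,"y":0,"z":0,"ax":0,"ay":0,"az":0},{"jaw":0,"x":0,"y":0,"z":0,"ax":0,"ay":0,"az":0},{"jaw":0,"x":0,"y":0,"z":0,"ax":0,"ay":0,"az":0}]' | tail -2;  python3 -c "
from st import *
st([.55,-.06,.067],103.2)"
```

```text
wrist_force: [-0.3, 0.7, -0.5]
gripper_width: 0.988
t 16.55 tcp [ 0.5581 -0.0505  0.0669] yaw 103.39 tilt z [ 3.6e-03 -3.0e-04 -1.0e+00] F [-0.27  0.71 -0.49] M [-0.023 -0.04   0.005] g 0.988 j6 91.9
units [-0.135 -0.159  0.001] az -0.019
level ax ay [0.001 0.02 ]
strip x,y -0.0473 -0.1994
```

```bash
python3 -m inch '[{"jaw":0,"x":0,"y":0,"z":0.3,"ax":0,"ay":0,"az":0},{"jaw":0,"x":0,"y":0,"z":0.6,"ax":0,"ay":0,"az":0},{"jaw":0,"x":0,"y":0,"z":0.6,"ax":0,"ay":0,"az":0},{"jaw":0,"x":0,"y":0,"z":0.6,"ax":0,"ay":0,"az":0},{"jaw":0,"x":-0.4,"y":-0.6,"z":0.3,"ax":0,"ay":0,"az":0},{"jaw":0,"x":-0.4,"y":-0.7,"z":0,"ax":0,"ay":0,"az":0},{"jaw":0,"x":-0.4,"y":-0.7,"z":0,"ax":0,"ay":0,"az":0},{"jaw":0,"x":-0.3,"y":-0.6,"z":0,"ax":0,"ay":0,"az":0},{"jaw":0,"x":0,"y":0,"z":0,"ax":0,"ay":0,"az":0},{"jaw":0,"x":0,"y":0,"z":0,"ax":0,"ay":0,"az":0}]' | head -2;  python3 -c "
from st import *
for n in ('side','top'): cv2.imwrite(f'pics/{n}8.png',capture(n)[:,:,::-1])"
```

```text
time_s: 17.8
tcp_pos: [0.4645, -0.2102, 0.216]
```

View pics/side8.png

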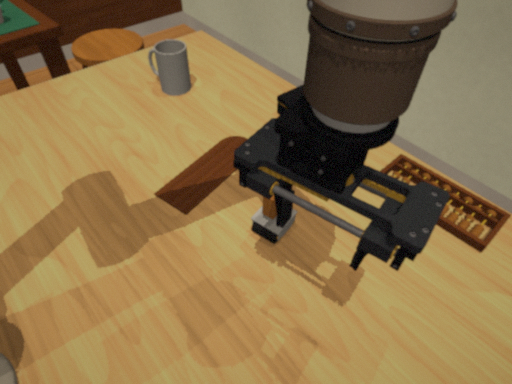

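View pics/top8.png

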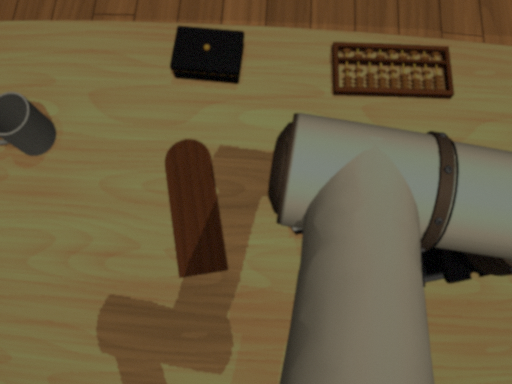

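The roller stands at (273,222) in the side view and the strip hasn't moved. I'll move further off for an unobstructed check.

```bash
python3 -m inch '[{"jaw":0,"x":0,"y":-0.6,"z":0.2,"ax":0,"ay":0,"az":0},{"jaw":0,"x":0,"y":-0.6,"z":0,"ax":0,"ay":0,"az":0},{"jaw":0,"x":0,"y":-0.6,"z":0,"ax":0,"ay":0,"az":0},{"jaw":0,"x":0,"y":-0.5,"z":0,"ax":0,"ay":0,"az":0},{"jaw":0,"x":0,"y":0,"z":0,"ax":0,"ay":0,"az":0},{"jaw":0,"x":0,"y":0,"z":0,"ax":0,"ay":0,"az":0}]' | head -2;  python3 -c "
from st import *
for n in ('side','top'): cv2.imwrite(f'pics/{n}9.png',capture(n)[:,:,::-1])
print(abs(sense()['joint_velocities']).max(), proj(camera_params('side'),[[.5575,-.0505,.111],[.5575,-.0505,0.]]))"
```

```text
time_s: 18.65
tcp_pos: [0.4692, -0.346, 0.2271]
0.3283729751181868 [[277.01164379 187.5741239 ]
 [273.37922298 226.75055212]]
```

View pics/side9.png

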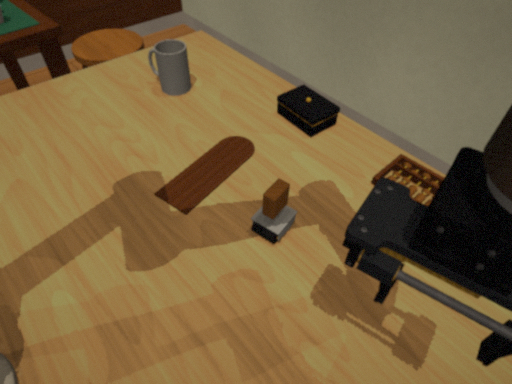

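View pics/top9.png

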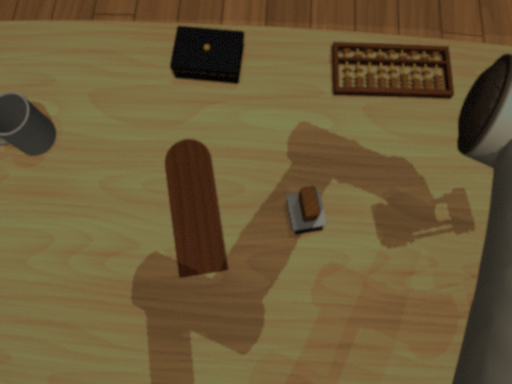

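The roller stands upright at top (306,211), well clear of the strip. The strip and the objects in view are unmoved, and the arm is still and clear of everything. Handing in.

```bash
python3 -c "
from station import *
print(finish_job())"
```

```text
the job is handed in; nothing more can be done
None
```

The strip has been rolled down in one pass from the square end to the half-round end, and the job is handed in.

- **Rolling:** I pinched the roller by its grip and ran its middle from x ≈ −96 mm to about +94 mm or a little past. By the arm's readings it stayed within about 0.2 mm of the strip's measured midline. From tool height the grip was sunk about 4–6 mm at every check, with a wrist force of 4.5–6.4 N. I did not measure the sinking or the drum turn directly.
- **Placing:** I then lifted the roller off and set it on the bare top at about (0.557, −0.050), with its middle about 20 cm from the strip's midline.
- **Last checks:** The final side and top pictures show the roller upright on its drums. The strip is unmoved, nothing else looks disturbed, and the arm is clear. The clock stood at about 18.7 s of the 54 s allowed.
- **Disagreements:** Nothing failed in the run. The first two views and the wrist view put the roller 1–3 mm apart. The first move command was refused because each row needs every key, and nothing moved.

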